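# Fit the LED module and bayonet lens cell to a microscope lamp house

## Robot

A 6-joint arm with a two-finger parallel gripper is mounted at the origin on a cart in front of the work surface, level with it; the furniture and walls round the work are solid. World frame = base frame: x ahead of the robot, y to its left, z up, the work surface at z = 0. Lengths are in m, angles in rad, forces in N, time in s.
With the tool pointing down it reaches from about 0.15 to 0.775 m from the base axis. Payload 6.1 kg.
Tool frame: the origin (TCP) lies at the very end of the fingers, on their centre line; the grasp point (between the pads) lies 19 mm behind it (ctrl.pinch_z is the distance from the TCP to the grasp point, in m); z points along the fingers, y is the line along which they close (so a half turn about z gives the same grasp; the last joint's range is limited). The gripper opens to 85 mm and grips with 20 to 120 N. Pads are 22 mm wide; open, the fingers measure 114 mm over their backs; the gripper's body (76 mm by 85 mm) begins 54 mm behind the grasp point. The pads swing forward as they close: fully open they stand 13 mm farther back than shut.
Start: joints at [-1.172, 0.126, -0.04, 1.405, 0, 1.571], TCP at [0.204, -0.484, 0.231] pointing down, gripper open.
Joint ranges: [-2.72, 2.72], [-0.95, 1.95], [-1.27, 1.35], [-1.78, 2.02], [-1.46, 1.47], [-3.14, 3.14]. Speed limits (rad/s): [2.39, 2.39, 3.01, 3.14, 3.14, 3.14].

## Interface

Orientations are given as a unit quaternion [x, y, z, w].
In Python, from cell import ctrl gives the robot as it stands. The module is installed in compiled form; this text tells all that it offers.
- The arm moves only by the shell command python3 -m crank 'ROWS'. ROWS is JSON, a list that holds one entry, the list of rows, each a list of 5 numbers: the shift along the tool's x, y, z normalised to -1 to 1, where 1 is 0.025 m, then the turn about the tool's z normalised to -1 to 1, where 1 is 90 degrees, then the closure, from -1 (fully open) to 1 (shut). In form: [[[tx, ty, tz, spin, hand], ...]]. A call has 1 to 12 rows; each row shifts and turns the commanded pose from where the row before left it, along the tool's axes as they then stand; what a row does not reach is not made up. A row lasts 1/10 s, in which the tool goes at most 50 mm and 8.59 degrees, less where a joint would pass 70% of its speed; a pose out of reach is approached as far as the arm can. A call with a number of a shift or a turn outside -1 to 1 is refused whole. A call with a gripper value outside its range is refused whole. The fingers move at their own pace and stop on an object; the grip force is fixed at half the most. Time passes only in rows, so rows that do not move let the fingers close. It gives the time, the measured TCP pose, the force, the opening and the grip force at its end, in the units of the state.
- ctrl.observe(): the state, without advancing time (a new reading comes with each control period).
- ctrl.camera(name): name is "side" or "top"; returns the picture (384x512x3 uint8, blue, green, red); there is no depth.
- ctrl.get_calibration(name): a dict with "fx", "fy", "cx", "cy" (pixels), "xyz" and "attitude" of the camera in the world. Camera axes: x right, y up, looking along -z (the intrinsics and any distortion apply to the point x, -y, -z); pixel columns grow to the right and rows downward; lengths in m; the calibration is good to about 2 mm. A picture is of the moment at which its call begins. get_calibration takes no time and is no camera call.
- ctrl.finish_job(): hands the job in; it is judged then, once.
Trained networks look in the newest picture that a camera, given by its name, has taken for a name from the list of things; names that differ only in an ending like _2 or _b are one class to them, and where a whole thing is asked for, a point or a joint stands for the part that bears it (a point fixed in the world has none). Each returns a list of dicts, best first, with "p" (0 to 1); they miss things now and then, are a little off and sometimes report something else, mostly with a low value. They report only what shows in the picture. A call takes as long as a camera call. They do not tell look-alikes from the thing itself.
- ctrl.recognise(camera, name): "position" ([x, y, z] in m, in world coordinates, good to about 4 mm: the middle of the surface that is visible of it).
The state is a dict: "time": time; "joint_pos": joint angles; "joint_velocities": joint speeds; "joint_torque": joint torques, N m; "eef_pos": TCP position; "ee_rot": TCP orientation; "ft_force": force on the tool from outside, world axes, zero at the start; "ft_torque": the same for the moment, N m; "width": finger opening in m; "grasp_force": force on a finger pad.
Only numpy, scipy, OpenCV 4.12 (cv2) and the standard library are available. Lean on these libraries where they do the work, as an engineer would, in place of code of your own. Each camera call takes 0.05 s, during which the arm holds its last target. There are 200 camera calls.

## Task

Plug the square LED module, foot down, fully into the square well of the lamp house. Then set the black knurled lens cell over the round barrel, turn it until its hidden keyways drop over the three pins, and push it fully home against its spring. Finish while still holding it pushed home, so that I can tighten its set screws; leave the tweezers, the pen and the eraser where they lie.

Things in the scene. Friction and masses are not known exactly. Their poses are not given: they have to be found in the camera images.
- lamp_house: Low grey metal lamp house, fixed to the desk, 120 x 92 x 36 mm, yaw within about 25 degrees; dimmer knob and switch on its -x face, 5 mm high cooling fins on the rear of its lid. Origin at the centre of its underside, z up. A round steel barrel 36 mm across and 20 mm high stands on the lid, 15 mm from the origin towards -x.
- well_floor (a point): Centre of the floor of the square well in the barrel, on the barrel's axis and level with the lid (36 mm above the desk); axes as the lamp house. The well is 22 x 22 mm and 20 mm deep, its sides along the lamp house's x and y.
- barrel_rim (a point): Centre of the barrel's rim and mouth of the well, 56 mm above the desk; axes as the lamp house. Three round steel pins, 5 mm thick and 120 degrees apart, stick out 4.5 mm from the barrel's side, their top edges 8.5 mm below the rim. Their angle about the barrel differs every time and is not reported.
- spring_ring (a joint): Steel ring 56 mm across round the barrel's foot, on a wave spring; how far it is pushed down, m: 0 = up (its top 43 mm above the desk), 0.004 = at its hard stop (39 mm). It takes 3 N to start and 7 N to reach the stop, and comes back up when let go.
- led_module: Metal block 20 x 20 x 36 mm, 40 to 85 g, standing on the desk: lower 20 mm a plain square plug with chamfered foot, upper 16 mm a dark finned head with the light emitter on top. It fits the well in any of four quarter turns. Origin at the centre of its underside, z up, x and y along its sides. Fully in, it stands on the well's floor and only the head shows: grip it by the head.
- lens_cell: Black knurled drum 54 mm across, 41 mm high, 95 to 160 g, open end down, glass lens on top. Origin: centre of its underside, z up. Bore 39 mm, 36 mm deep, with three hidden keyways 120 degrees apart, fitting the pins to about 4 degrees either way. Misaligned it rests on the pins, underside 47 mm above the desk; keyed it drops to the spring ring (43 mm); pushed fully home it is at 39 mm.
- tweezers: Grey steel tweezers 121 x 12 x 9 mm lying on the desk; leave alone. Origin at the centre of the underside.
- pen: Black ballpoint pen 142 x 9 x 9 mm lying on the desk; leave alone. Origin at the centre of the underside.
- eraser: Blue and white eraser 42 x 20 x 13 mm lying on the desk; leave alone. Origin at the centre of the underside.
Not all that is in view belongs to the job. Leave any green or purple look-alike of the lens_cell alone.

How it is judged:
On the way:
1. the LED module is plugged fully into the well and upright (horizontal distance between led_module and well_floor below 0.004 m and z of led_module in the frame of well_floor below 0.0015 m and angle between led_module's own z axis and vertical below 0.08 rad), for 0.2 s.
At the end, for the whole second after the job is handed in: Through the last second the module sits upright on the floor of the well (within 1.5 mm) and the robot touches and holds the lens cell down over it, level, on the barrel's axis, its underside within 1.6 mm of the stop (it must be keyed over the pins and the spring pressed down) (all of step 1 and horizontal distance between lens_cell and well_floor below 0.004 m and z of lens_cell in the frame of well_floor below 0.0046 m and angle between lens_cell's own z axis and vertical below 0.06 rad and contact force between any of the fingers, the arm and lens_cell above 1 N); the arm keeps its last pose, push and grip.
It fails at once if a bystander (tweezers, pen or eraser) is moved by more than 30 mm (distance of any of tweezers, pen, eraser from where it was at the start of the episode above 0.03 m).
It also fails if it takes over 72 s, if anything falls off the work surface, if the arm or the gripper's body presses on something with over 40 N, if the wrist force passes 120 N, or if a joint passes its speed limit or range.

## Working session

There is one attempt and no reset: what is moved stays moved. The work goes in short steps, Python scripts to look and compute and a shell command to move; the robot and the scene stay as the last step left them, time stands still between calls to the robot, and variables do not carry over. Pictures are saved under pics/ and viewed, at most 10 in all, crops included, and the job is handed in when it is done.

```bash
mkdir -p pics; cat > h.py <<'E'
import numpy as np, cv2
from cell import ctrl
from scipy.spatial.transform import Rotation as R
def shot(c,f=None):
    im=np.asarray(ctrl.camera(c)); 
    if f: cv2.imwrite('pics/'+f,im)
    return im
def cam(c):
    k=ctrl.get_calibration(c); return k,np.array(k['xyz'])
def ray(c,u,v,z):
    k,p=cam(c); K=np.array([[k['fx'],0,k['cx']],[0,k['fy'],k['cy']],[0,0,1.]])
    a=k['attitude']; M=R.from_quat(a).as_matrix() if np.size(a)==4 else np.array(a)
    d=np.array(k.get('dist',k.get('distortion',np.zeros(5))),float)
    q=cv2.undistortPoints(np.array([[[u,v]]],float),K,d)[0,0]
    w=M@np.array([q[0],-q[1],-1]); return p+w*(z-p[2])/w[2]
E
python3 - <<'E'
from h import *
for c in('top','side'):
    print(ctrl.get_calibration(c)); shot(c,c+'0.png')
    for n in ('lamp_house','led_module','lens_cell','barrel_rim','spring_ring','tweezers','pen','eraser'):
        print(c,n,[(np.round(d['position'],3).tolist(),round(d['p'],2)) for d in ctrl.recognise(c,n)])
s=ctrl.observe();print({k:np.round(v,3).tolist() for k,v in s.items()})
E
```

```text
{'fx': 396.5089217183129, 'fy': 396.5089217183129, 'cx': 259.8863741907416, 'cy': 187.6855234400124, 'xyz': array([ 0.3891642 , -0.01155807,  0.89847113]), 'attitude': array([-0.0562429 ,  0.03011404,  0.71076932, -0.70052613])}
top lamp_house [([0.575, 0.014, 0.035], 0.8)]
top led_module [([0.447, 0.174, 0.032], 0.57)]
top lens_cell [([0.494, -0.108, 0.035], 0.84), ([0.528, 0.131, 0.04], 0.67), ([0.369, -0.217, 0.04], 0.65), ([0.479, -0.217, 0.041], 0.59)]
top barrel_rim [([0.577, 0.02, 0.037], 0.96), ([0.48, -0.214, 0.043], 0.33)]
top spring_ring [([0.567, 0.016, 0.042], 0.68)]
top tweezers [([0.627, -0.209, 0.004], 0.45)]
top pen [([0.631, -0.207, 0.004], 0.46)]
top eraser [([0.6, 0.196, 0.012], 0.73)]
{'fx': 387.6785620777726, 'fy': 387.6785620777726, 'cx': 257.170597814063, 'cy': 187.00766824036359, 'xyz': array([0.13547021, 0.55833357, 0.60118539]), 'attitude': array([-0.12668154,  0.4093681 ,  0.86667945, -0.25541394])}
side lamp_house [([0.561, 0.035, 0.032], 0.61)]
side led_module [([0.441, 0.184, 0.03], 0.73)]
side lens_cell [([0.496, -0.099, 0.035], 0.89), ([0.476, -0.205, 0.036], 0.75), ([0.52, 0.138, 0.039], 0.74), ([0.361, -0.201, 0.034], 0.55)]
side barrel_rim [([0.564, 0.033, 0.035], 0.96)]
side spring_ring [([0.554, 0.028, 0.041], 0.64)]
side tweezers []
side pen [([0.631, -0.204, 0.004], 0.54)]
side eraser [([0.596, 0.197, 0.014], 0.61)]
{'time': 0.9, 'joint_pos': [-1.172, 0.126, -0.04, 1.405, 0.0, 1.571], 'joint_velocities': [0.001, 0.0, 0.0, 0.001, -0.0, 0.001], 'joint_torque': [-0.0, -43.569, 35.309, 0.001, -0.0, 0.0], 'eef_pos': [0.204, -0.484, 0.231], 'ee_rot': [0.98, 0.198, 0.0, 0.0], 'ft_force': [-0.205, -0.63, 0.269], 'ft_torque': [-0.045, 0.052, 0.006], 'grasp_force': 0.0, 'width': 0.085}
```

View pics/top0.png

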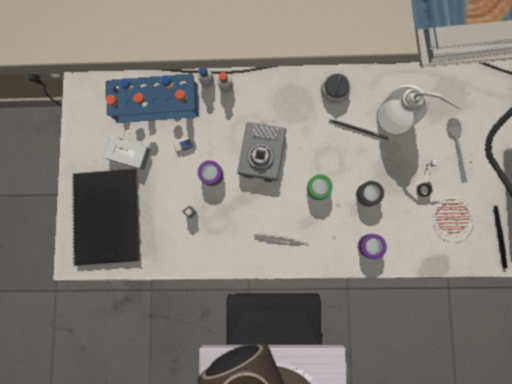

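View pics/side0.png

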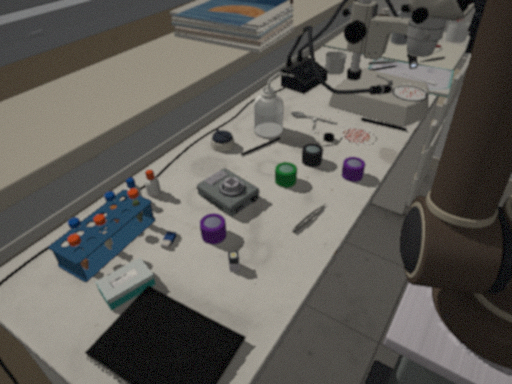

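```bash
cat h.py | head -3 >/dev/null; python3 - <<'E'
from h import *
T=cv2.imread('pics/top0.png');S=cv2.imread('pics/side0.png')
def crop(im,u,v,w,h,W,H): return cv2.resize(im[v-h//2:v+h//2,u-w//2:u+w//2],(W,H),interpolation=cv2.INTER_CUBIC)
a=np.hstack([crop(T,262,152,56,72,350,450)[:300*0+450],crop(S,229,192,72,72,450,450)])
b=np.hstack([crop(T,189,211,24,18,200,150),crop(T,370,193,40,30,200,150),crop(S,234,258,24,18,200,150),crop(S,312,154,40,30,200,150)])
cv2.imwrite('pics/comp.png',np.vstack([a,b]))
for n,c,u,v,z in [('barrel','top',260,156,.056),('barrel','side',232,184,.056),('led','top',189,210,.036),('led','side',234,255,.036),('lens','top',371,192,.041),('lens','side',312,148,.041)]: print(n,c,ray(c,u,v,z).round(4))
E
```

```text
barrel top [0.562  0.0179 0.056 ]
barrel side [0.5584 0.024  0.056 ]
led top [0.4487 0.1759 0.036 ]
led side [0.4441 0.1767 0.036 ]
lens top [ 0.4814 -0.2199  0.041 ]
lens side [ 0.4822 -0.223   0.041 ]
```

View pics/comp.png

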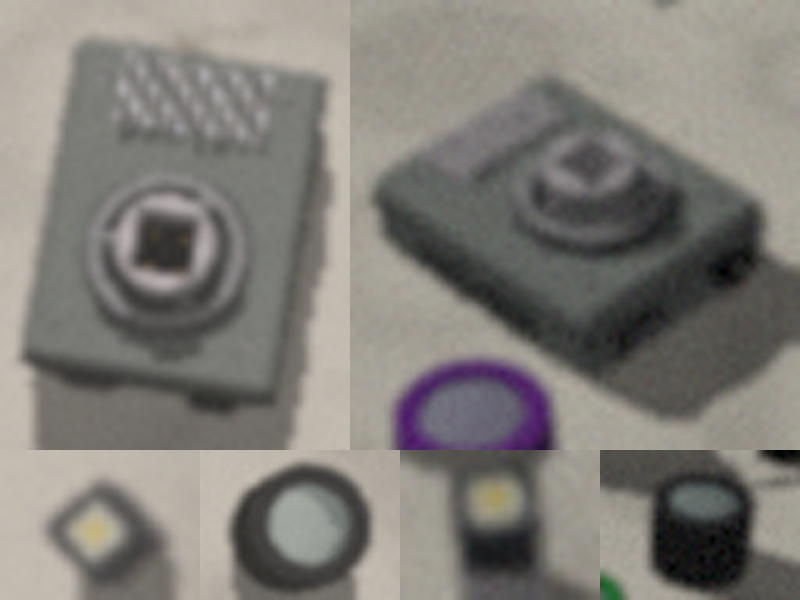

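```bash
python3 - <<'E'
from h import *
def tri(a,b):
    A=[];y=[]
    for c,(u,v) in (('top',a),('side',b)):
        p=cam(c)[1];d=ray(c,u,v,0)-p;d/=np.linalg.norm(d);P=np.eye(3)-np.outer(d,d);A.append(P);y.append(P@p)
    A=np.vstack(A);y=np.hstack(y);x,*_=np.linalg.lstsq(A,y,rcond=None);return x.round(4),np.abs(A@x-y).max().round(4)
for n,a,b,z in [('rim',(260.2,154.7),(231.1,182.1),.056),('led',(188.4,211.6),(233.2,254.8),.036),('lens',(371.6,193),(312.6,149.4),.041)]:
    print(n,tri(a,b),ray('top',*a,z).round(4),ray('side',*b,z).round(4))
Q=[ray('top',234+x/6.25,116+y/6.25,.036)[:2] for x,y in [(85,40),(327,78),(272,400),(22,355)]]
TL,TR,BR,BL=Q;an=lambda v:np.degrees(np.arctan2(v[1],v[0])).round(2)
print('lamp',np.round(Q,4),np.mean(Q,0).round(4),an(TL-BL),an(TR-BR),an(TL-TR)-90,an(BL-BR)-90,[np.linalg.norm(q).round(4) for q in (TL-BL,TR-BR,TL-TR,BL-BR)])
L=[ray('top',177+x/8.333,202+y/8.333,.036)[:2] for x,y in [(100,32),(48,78),(95,130),(150,76)]]
print('led',np.round(L,4),an(L[0]-L[1]),an(L[3]-L[2]),an(L[1]-L[2]))
E
```

```text
rim (array([0.5654, 0.0176, 0.0541]), np.float64(0.0002)) [0.5648 0.0175 0.056 ] [0.5642 0.0196 0.056 ]
led (array([0.4454, 0.1772, 0.0362]), np.float64(0.0002)) [0.4452 0.1772 0.036 ] [0.4456 0.1771 0.036 ]
lens (array([ 0.4795, -0.2216,  0.0384]), np.float64(0.0001)) [ 0.4792 -0.221   0.041 ] [ 0.478 -0.218  0.041]
lamp [[ 0.6432  0.0455]
 [ 0.6273 -0.0408]
 [ 0.5117 -0.0192]
 [ 0.5293  0.0687]] [0.5779 0.0136] -11.54 -10.6 -10.469999999999999 -11.319999999999993 [np.float64(0.1163), np.float64(0.1176), np.float64(0.0878), np.float64(0.0897)]
led [[0.4578 0.176 ]
 [0.4459 0.1896]
 [0.4321 0.177 ]
 [0.446  0.1626]] -48.9 -45.92 42.31
```

```bash
cat >> h.py <<'E'
def go(x,y,z,head=None):
    "shift left to go in tool axes (mm) and spin (deg), at the present heading"
    s=ctrl.observe(); M=R.from_quat(s['ee_rot']).as_matrix(); h=np.degrees(np.arctan2(M[1,0],M[0,0]))
    d=M.T@(np.array([x,y,z])-s['eef_pos'])*1000
    sp=None if head is None else -((head-h+180)%360-180)
    print('t',round(s['time'],1),'pos',np.round(s['eef_pos'],4),'head',h.round(1),'tool_z',M[:,2].round(3),'mm',d.round(1),'units',(d/25).round(2),'spin',sp,'j1,6',np.round(s['joint_pos'],2)[[0,5]],'F',np.round(s['ft_force'],1),'w',round(s['width'],4),'g',round(s['grasp_force'],1))
E
python3 -m crank '[[[0.92,-0.98,0,0,0],[0.92,-0.98,0,0,0],[0.92,-0.98,0,0,0],[0.92,-0.98,0,0,0],[0.92,-0.98,0,0,0],[0.92,-0.98,0,0,0],[0.92,-0.98,0,0,0],[0.92,-0.98,0,0,0],[0.92,-0.98,0,0,0],[0.92,-0.98,0,0,0],[0,0,0,0,0]]]'
python3 -c "
from h import *
go(.4455,.1772,.08,43.5)"
```

```text
time: 2.0
eef_pos: [0.3214, -0.166, 0.2316]
ee_rot: [0.98, 0.201, 0.0, -0.0]
ft_force: [-0.3, -0.4, -0.0]
width: 0.0427
grasp_force: 0.0
t 2.0 pos [ 0.3214 -0.166   0.2316] head 23.1 tool_z [ 0.001  0.001 -1.   ] mm [ 248.8 -266.8  151.9] units [  9.95 -10.67   6.07] spin -20.35958935284293 j1,6 [-0.48  2.26] F [-0.3 -0.4 -0. ] w 0.0427 g 0.0
```

```bash

python3 -m crank '[[[0.99,-0.97,0,0,0],[0.99,-0.97,0,0,0],[0.99,-0.97,0,0,0],[0.99,-0.97,0,0,0],[0.99,-0.97,0.3,0,0],[0.99,-0.97,0.5,0,0],[0.99,-0.97,0.8,0,0],[0.99,-0.97,0.9,0,0],[0.99,-0.97,1,0,0],[0.99,-0.97,1,0,0],[0.05,-0.97,1,0,0],[0,0,0.5,0,0]]]'
python3 -m crank '[[[0,0,0,-0.09,0],[0,0,0,-0.09,0],[0,0,0,-0.046,0],[0,0,0,0,0]]]'
python3 -c "
from h import *
go(.4455,.1772,.0225,43.5)
shot('top','a.png');shot('side','b.png')
T=cv2.imread('pics/a.png');S=cv2.imread('pics/b.png')
f=lambda im,u,v:cv2.resize(im[v-30:v+30,u-40:u+40],(400,300),interpolation=2)
cv2.imwrite('pics/ab.png',np.hstack([f(T,189,211),f(S,234,258)]))"
```

```text
time: 3.2
eef_pos: [0.4452, 0.1748, 0.0788]
ee_rot: [0.98, 0.199, -0.002, 0.0]
ft_force: [-0.0, -1.8, -1.3]
width: 0.0428
grasp_force: 0.0
time: 3.6
eef_pos: [0.4468, 0.1727, 0.0816]
ee_rot: [0.93, 0.368, 0.0, 0.0]
ft_force: [-0.4, -0.1, -0.3]
width: 0.0428
grasp_force: 0.0
t 3.6 pos [0.4468 0.1727 0.0816] head 43.1 tool_z [ 0.001 -0.    -1.   ] mm [ 2.1 -4.2 59.1] units [ 0.09 -0.17  2.36] spin -0.36677370973376355 j1,6 [0.37 2.76] F [-0.4 -0.1 -0.3] w 0.0428 g 0.0
```

View pics/ab.png

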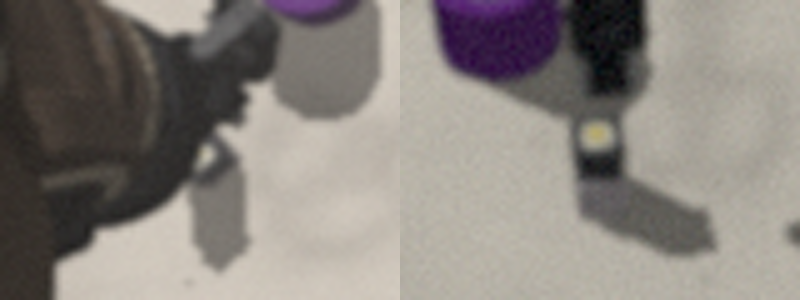

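The picture shows the module untouched (top: 210,155; side: 597,135 in the crop) with the fingers above it. Descending to grip.

```bash

python3 -m crank '[[[0.09,-0.17,0.2,0,0],[0,0,0.5,0,0],[0,0,0.5,0,0],[0,0,0.5,0,0],[0,0,0.4,0,0],[0,0,0.26,0,0],[0,0,0,0,0],[0,0,0,0,0]]]'
python3 -c "
from h import *
go(.4455,.1772,.0225,43.5)"
python3 -m crank '[[[0,0,0,0,0.3],[0,0,0,0,0.5],[0,0,0,0,0.7],[0,0,0,0,0.9],[0,0,0,0,1],[0,0,0,0,1],[0,0,0,0,1]]]'
python3 -c "
from h import *
go(.4455,.1772,.0225,43.5)"
```

```text
time: 4.5
eef_pos: [0.4451, 0.1784, 0.0223]
ee_rot: [0.93, 0.368, -0.0, -0.0]
ft_force: [0.7, 0.3, -0.2]
width: 0.0433
grasp_force: 0.0
t 4.5 pos [0.4451 0.1784 0.0223] head 43.2 tool_z [-0. -0. -1.] mm [-0.5  1.1 -0.2] units [-0.02  0.04 -0.01] spin -0.31093129586787427 j1,6 [0.38 2.77] F [ 0.7  0.3 -0.2] w 0.0433 g 0.0
time: 5.2
eef_pos: [0.4456, 0.1785, 0.023]
ee_rot: [0.93, 0.368, 0.001, 0.0]
ft_force: [-0.1, -0.8, 5.5]
width: 0.0182
grasp_force: 59.0
t 5.2 pos [0.4456 0.1785 0.023 ] head 43.2 tool_z [ 0.001  0.    -1.   ] mm [-0.9  0.9  0.5] units [-0.04  0.03  0.02] spin -0.3140694481793389 j1,6 [0.38 2.77] F [-0.1 -0.8  5.5] w 0.0182 g 59.0
```

```bash

python3 -m crank '[[[0,0,-0.4,0,1],[0,0,-0.8,0,1],[0,0,-0.8,0,1],[0,0,-0.8,0,1],[0,0,-0.5,0,1],[0,0,0,-0.08,1],[0,0,0,-0.08,1],[0,0,0,-0.08,1],[0,0,0,-0.08,1],[0,0,0,-0.078,1],[0,0,0,0,1]]]'
python3 -c "
from h import *
go(.5645,.0178,.105,79)"
```

```text
time: 6.3
eef_pos: [0.4448, 0.1783, 0.1047]
ee_rot: [0.771, 0.636, -0.0, -0.0]
ft_force: [0.2, -0.8, -0.8]
width: 0.0182
grasp_force: 58.8
t 6.3 pos [0.4448 0.1783 0.1047] head 79.0 tool_z [-0.001 -0.    -1.   ] mm [-134.8  148.    -0.3] units [-5.39  5.92 -0.01] spin 0.028139735578747604 j1,6 [0.38 2.14] F [ 0.2 -0.8 -0.8] w 0.0182 g 58.8
```

```bash

python3 -m crank '[[[-0.9,0.98,0,0,1],[-0.9,0.98,0,0,1],[-0.9,0.98,0,0,1],[-0.9,0.98,0,0,1],[-0.9,0.98,0,0,1],[-0.85,0.98,0,0,1],[0,0,0,0,1],[0,0,0,0,1],[0,0,0,0,1]]]'
python3 -c "
from h import *
go(.5645,.0178,.105,79)
T=shot('top');S=shot('side')
f=lambda im,u,v:cv2.resize(im[v-30:v+30,u-40:u+40],(400,300),interpolation=2)
def ff(im,u,v):return cv2.resize(im[v-40:v+40,u-40:u+40],(500,500),interpolation=2)
cv2.imwrite('pics/cd.png',np.hstack([cv2.resize(f(T,260,155),(300,225),interpolation=2),cv2.resize(ff(S,231,175),(500,500),interpolation=2)[:225*1+0]]) if 0 else np.hstack([cv2.copyMakeBorder(f(T,260,155)[:,50:350],100,100,0,0,0),ff(S,231,170)]))
print(ctrl.recognise('side','led_module'))"
```

```text
time: 7.2
eef_pos: [0.5632, 0.0195, 0.1046]
ee_rot: [0.772, 0.636, -0.0, -0.0]
ft_force: [0.1, -0.1, -1.0]
width: 0.0182
grasp_force: 58.9
t 7.2 pos [0.5632 0.0195 0.1046] head 79.0 tool_z [-0.001  0.    -1.   ] mm [-1.4  1.6 -0.4] units [-0.06  0.07 -0.02] spin -0.03698863091727844 j1,6 [0.03 1.8 ] F [ 0.1 -0.1 -1. ] w 0.0182 g 58.9
[{'position': [0.562, 0.0345, 0.0369], 'p': 0.41}]
```

View pics/cd.png

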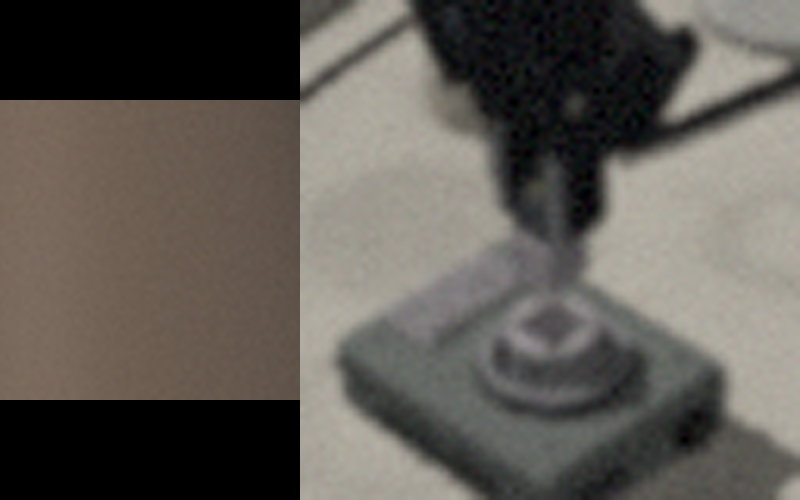

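```bash
cat >> h.py <<'E'
def proj(c,P):
    k,p=cam(c);M=R.from_quat(k['attitude']).as_matrix();q=(np.atleast_2d(P)-p)@M
    return np.c_[k['cx']+k['fx']*q[:,0]/-q[:,2], k['cy']-k['fy']*q[:,1]/-q[:,2]]
E
python3 - <<'E'
from h import *
S=shot('side'); s=ctrl.observe(); p=s['eef_pos']; yaw=np.radians(-11)
def loc(P,o,y): return np.asarray(P)@R.from_euler('z',y).as_matrix().T+o
hd=np.radians(79); o=np.array([p[0],p[1],p[2]-.0225])+[-.001*np.cos(hd),-.001*np.sin(hd),0]
sq=lambda a,z:np.array([[x,y,z] for x,y in((a,a),(-a,a),(-a,-a),(a,-a))])
cir=lambda r,z:np.array([[r*np.cos(t),r*np.sin(t),z] for t in np.linspace(0,6.283,60)])
b=np.array([.5645,.0178,0]); x0,y0,n,k=201,130,62,9
I=cv2.resize(S[y0:y0+n,x0:x0+n],None,fx=k,fy=k,interpolation=2); J=I.copy()
for P,c in((loc(sq(.01,0),o,yaw),(0,0,255)),(loc(sq(.01,.02),o,yaw),(0,0,255)),(loc(sq(.011,.056),b,yaw),(0,255,0)),(loc(cir(.018,.056),b,0),(0,255,0)),(loc(cir(.028,.043),b,0),(255,255,0))):
    q=((proj('side',P)-[x0,y0]+.5)*k).astype(int); cv2.polylines(J,[q],True,c,1)
cv2.imwrite('pics/ov.png',np.hstack([I[:,:242],J]))
E
```

```text
(no output)
```

View pics/ov.png

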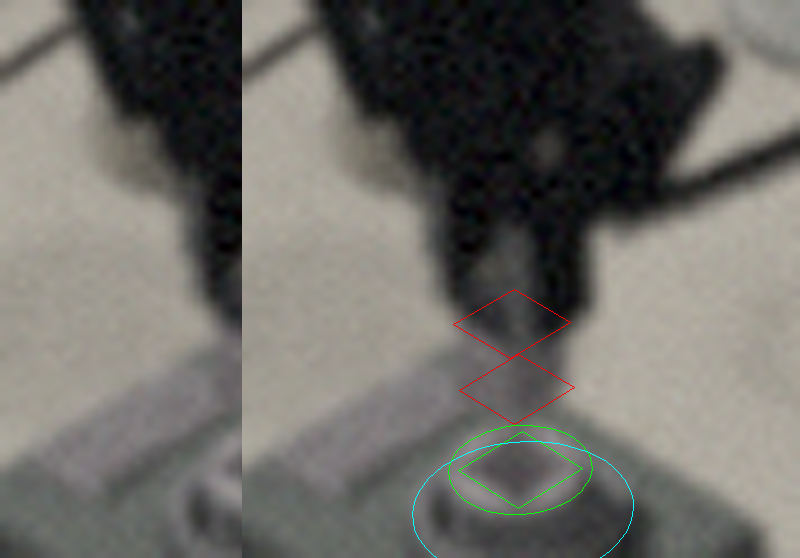

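```bash

python3 -m crank '[[[-0.03,0.06,0.2,0,1],[0,0,0.4,0,1],[0,0,0.3,0,1],[0,0,0,0,1],[0,0,0,0,1]]]'
python3 -c "
from h import *
go(.5645,.0186,.0785,79)"
python3 -m crank '[[[0,0,0.12,0,1],[0,0,0.08,0,1],[0,0,0.08,0,1],[0,0,0,0,1]]]'
python3 -c "
from h import *
go(.5645,.0186,.0585,79)"
```

```text
time: 7.9
eef_pos: [0.5648, 0.018, 0.0818]
ee_rot: [0.772, 0.636, -0.0, -0.0]
ft_force: [-0.3, 0.7, -1.0]
width: 0.0184
grasp_force: 58.9
t 7.9 pos [0.5648 0.018  0.0818] head 79.0 tool_z [-0.001 -0.    -1.   ] mm [ 0.5 -0.4  3.3] units [ 0.02 -0.02  0.13] spin 0.007894991933767415 j1,6 [0.03 1.79] F [-0.3  0.7 -1. ] w 0.0184 g 58.9
time: 8.3
eef_pos: [0.565, 0.018, 0.075]
ee_rot: [0.772, 0.636, -0.0, -0.0]
ft_force: [0.0, 0.4, -1.1]
width: 0.0184
grasp_force: 58.9
t 8.3 pos [0.565 0.018 0.075] head 79.0 tool_z [-0.  0. -1.] mm [ 0.5 -0.6 16.5] units [ 0.02 -0.02  0.66] spin 0.006994739992194354 j1,6 [0.03 1.79] F [ 0.   0.4 -1.1] w 0.0184 g 58.9
```

```bash

python3 -m crank '[[[0,0,0.12,0,1],[0,0,0.12,0,1],[0,0,0.12,0,1],[0,0,0,0,1]]]'
python3 -m crank '[[[0,0,0.1,0,1],[0,0,0.1,0,1],[0,0,0.06,0,1],[0,0,0,0,1],[0,0,0,0,1]]]'
python3 -c "
from h import *
go(.5645,.0186,.0585,79)"
```

```text
time: 8.7
eef_pos: [0.5651, 0.018, 0.0658]
ee_rot: [0.772, 0.636, -0.0, -0.0]
ft_force: [-0.3, 0.5, -0.6]
width: 0.0183
grasp_force: 58.8
time: 9.2
eef_pos: [0.5652, 0.018, 0.0598]
ee_rot: [0.772, 0.636, 0.0, 0.0]
ft_force: [0.7, -0.1, -0.8]
width: 0.0182
grasp_force: 58.8
t 9.2 pos [0.5652 0.018  0.0598] head 79.0 tool_z [ 0. -0. -1.] mm [ 0.5 -0.9  1.3] units [ 0.02 -0.03  0.05] spin 0.007703878636561967 j1,6 [0.03 1.79] F [ 0.7 -0.1 -0.8] w 0.0182 g 58.8
```

```bash

python3 -m crank '[[[0,0,0.04,0,1],[0,0,0.03,0,1],[0,0,0,0,1],[0,0,0,0,1]]]'
python3 -m crank '[[[0,0,0.03,0,1],[0,0,0,0,1],[0,0,0,0,1]]]'
```

```text
time: 9.6
eef_pos: [0.5653, 0.018, 0.059]
ee_rot: [0.772, 0.636, 0.0, 0.0]
ft_force: [-2.0, 0.5, 5.3]
width: 0.0184
grasp_force: 59.6
time: 9.9
eef_pos: [0.5654, 0.018, 0.0589]
ee_rot: [0.772, 0.636, 0.001, 0.0]
ft_force: [-2.7, 0.0, 8.8]
width: 0.0185
grasp_force: 60.1
```

```bash

python3 -m crank '[[[0,0,-0.06,0,0.5],[0,0,0,0,0],[0,0,0,0,-0.3],[0,0,0,0,-0.5],[0,0,-0.4,0,-0.5],[0,0,-0.8,0,-0.5],[0,0,-0.8,0,-0.5],[0,0,-0.8,0,-1],[0,0,0,0,-1]]]'
python3 -c "
from h import *
print('bottle',ray('side',268,132,0).round(3),ray('top',395,122,0).round(3),ray('top',370,192,.041).round(3))
go(.479,-.2205,.12,79)"
```

```text
time: 10.8
eef_pos: [0.567, 0.0181, 0.1324]
ee_rot: [0.772, 0.636, 0.002, 0.002]
ft_force: [0.4, -0.1, -0.2]
width: 0.0854
grasp_force: 0.0
bottle [ 0.656 -0.287  0.   ] [ 0.647 -0.292  0.   ] [ 0.481 -0.218  0.041]
t 10.8 pos [0.567  0.0181 0.1324] head 79.0 tool_z [ 0.005  0.    -1.   ] mm [-251.   -41.    11.9] units [-10.04  -1.64   0.47] spin 0.009659610438745858 j1,6 [0.03 1.79] F [ 0.4 -0.1 -0.2] w 0.0854 g 0.0
```

```bash

python3 -m crank '[[[-0.9,-0.15,0,0,-1],[-0.99,-0.16,0,0,-1],[-0.99,-0.16,0,0,-1],[-0.99,-0.16,0,0,-1],[-0.99,-0.16,0,0,-1],[-0.99,-0.16,0,0,-1],[-0.99,-0.16,0,0,-1],[-0.99,-0.16,0,0,-1],[-0.99,-0.16,0,0,-1],[-0.99,-0.16,0,0,-1],[-0.2,-0.05,0,0,-1],[0,0,0,0,-1]]]'
python3 - <<'E'
from h import *
go(.479,-.2205,.07,79)
S=shot('side');T=shot('top')
for c in('side','top'): print([(np.round(d['position'],3).tolist(),round(d['p'],2)) for d in ctrl.recognise(c,'lens_cell')],[(np.round(d['position'],3).tolist(),round(d['p'],2)) for d in ctrl.recognise(c,'led_module')])
f=lambda im,u,v:cv2.resize(im[v-30:v+30,u-30:u+30],(390,390),interpolation=2)
cv2.imwrite('pics/e.png',np.hstack([f(S,231,178),f(T,260,155)]))
E
```

```text
time: 12.0
eef_pos: [0.4768, -0.2202, 0.1284]
ee_rot: [0.772, 0.635, -0.0, -0.0]
ft_force: [1.1, -0.4, -0.2]
width: 0.0856
grasp_force: 0.0
t 12.0 pos [ 0.4768 -0.2202  0.1284] head 78.9 tool_z [-0.001  0.001 -1.   ] mm [ 0.2  2.3 58.4] units [0.01 0.09 2.34] spin -0.08737301981904011 j1,6 [-0.43  1.33] F [ 1.1 -0.4 -0.2] w 0.0856 g 0.0
[([0.476, -0.207, 0.033], 0.97), ([0.524, 0.136, 0.038], 0.9), ([0.492, -0.098, 0.034], 0.89), ([0.36, -0.204, 0.033], 0.65)] [([0.476, -0.205, 0.034], 0.64), ([0.562, 0.036, 0.031], 0.47)]
[([0.494, -0.109, 0.038], 0.87), ([0.37, -0.217, 0.039], 0.7), ([0.528, 0.13, 0.04], 0.67), ([0.483, -0.215, 0.04], 0.59)] [([0.576, 0.018, 0.038], 0.46)]
```

View pics/e.png

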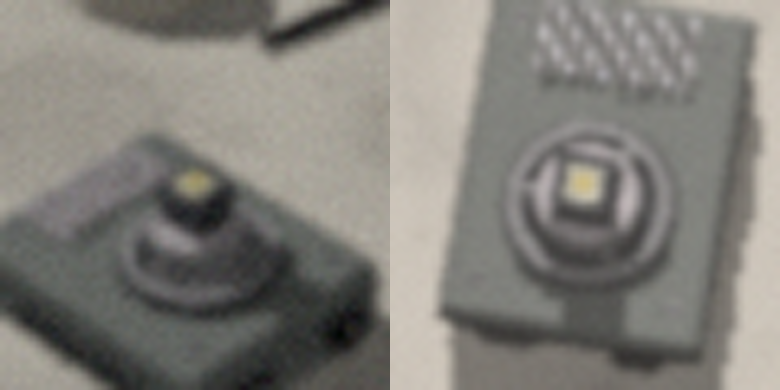

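```bash

python3 -c "
from h import *
print(ray('side',231,176.2,.072).round(4),ray('top',260,153.2,.072).round(4))"
python3 -m crank '[[[-0.03,0.1,0.6,0,-1],[0,0,0.8,0,-1],[0,0,0.8,0,-1],[0,0,0.8,0,-1],[0,0,0.8,0,-1],[0,0,0.6,0,-1],[0,0,0.2,0,-1],[0,0,0,0,-1],[0,0,0,0,-1]]]'
python3 -c "
from h import *
go(.4793,-.2212,.008,79)"
```

```text
[0.5643 0.0184 0.072 ] [0.5647 0.0173 0.072 ]
time: 13.2
eef_pos: [0.4801, -0.2211, 0.0145]
ee_rot: [0.771, 0.636, 0.0, 0.0]
ft_force: [0.1, 0.4, 0.2]
width: 0.0856
grasp_force: 0.0
t 13.2 pos [ 0.4801 -0.2211  0.0145] head 79.0 tool_z [ 0.001 -0.    -1.   ] mm [-0.3 -0.7  6.5] units [-0.01 -0.03  0.26] spin 0.031247750424256537 j1,6 [-0.43  1.33] F [0.1 0.4 0.2] w 0.0856 g 0.0
```

```bash

python3 -m crank '[[[-0.01,-0.03,0.2,0,-1],[0,0,0,0,-1],[0,0,0,0,-0.6],[0,0,0,0,-0.3],[0,0,0,0,0],[0,0,0,0,0.3],[0,0,0,0,1],[0,0,0,0,1],[0,0,0,0,1]]]'
python3 -c "
from h import *
go(.4793,-.2212,.008,79)"
python3 -m crank '[[[0,0,-0.3,0,1],[0,0,-0.8,0,1],[0,0,-0.8,0,1],[0,0,-0.8,0,1],[0,0,-0.8,0,1],[0,0,0,0,1]]]'
python3 - <<'E'
from h import *
go(.5647,.0176,.105,79)
S=shot('side','g.png')
cv2.imwrite('pics/g1.png',cv2.resize(S[100:175,265:365],(600,450),interpolation=2))
E
```

```text
time: 14.1
eef_pos: [0.4791, -0.2214, 0.0095]
ee_rot: [0.772, 0.636, 0.0, 0.0]
ft_force: [-1.9, 0.0, 6.4]
width: 0.0527
grasp_force: 61.9
t 14.1 pos [ 0.4791 -0.2214  0.0095] head 79.0 tool_z [ 0.001 -0.001 -1.   ] mm [0.2 0.2 1.5] units [0.01 0.01 0.06] spin 0.005229990759573866 j1,6 [-0.43  1.33] F [-1.9  0.   6.4] w 0.0527 g 61.9
time: 14.7
eef_pos: [0.4803, -0.2218, 0.099]
ee_rot: [0.772, 0.636, 0.001, 0.002]
ft_force: [0.1, 0.0, -1.5]
width: 0.0531
grasp_force: 62.9
t 14.7 pos [ 0.4803 -0.2218  0.099 ] head 79.0 tool_z [ 0.004 -0.002 -1.   ] mm [251.1  37.3  -6.1] units [10.05  1.49 -0.24] spin 0.010017558252314984 j1,6 [-0.43  1.33] F [ 0.1  0.  -1.5] w 0.0531 g 62.9
```

View pics/g1.png

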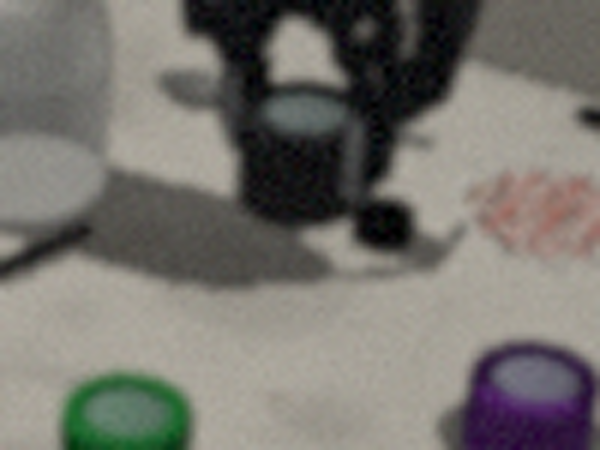

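```bash

python3 -m crank '[[[0.9,0.14,0,0,1],[0.99,0.15,0,0,1],[0.99,0.15,0,0,1],[0.99,0.15,0,0,1],[0.99,0.15,0,0,1],[0.99,0.15,0,0,1],[0.99,0.15,0,0,1],[0.99,0.15,0,0,1],[0.99,0.15,0,0,1],[0.99,0.15,0,0,1],[0.2,0,0,0,1],[0,0,0,0,1]]]'
python3 -c "
from h import *
print(ray('side',316.2,118.7,.1305).round(4),ray('side',316.2,118.7,.128).round(4))
go(.5647,.0176,.070,79)"
```

```text
time: 15.95
eef_pos: [0.5623, 0.018, 0.0949]
ee_rot: [0.771, 0.637, -0.001, -0.001]
ft_force: [0.5, -0.0, -1.5]
width: 0.0529
grasp_force: 62.9
[ 0.4767 -0.2189  0.1305] [ 0.4785 -0.2231  0.128 ]
t 15.9 pos [0.5623 0.018  0.0949] head 79.1 tool_z [-0.002 -0.    -1.   ] mm [ 0.1  2.5 24.8] units [0.   0.1  0.99] spin 0.098681010498467 j1,6 [0.03 1.79] F [ 0.5 -0.  -1.5] w 0.0529 g 62.9
```

```bash

python3 -m crank '[[[0,0.1,0,0,1],[0,0,0.5,0,1],[0,0,0.5,0,1],[0,0,0,0,1],[0,0,0,0,1]]]'
python3 -c "
from h import *
go(.5647,.0176,.0655,79)"
python3 -m crank '[[[0,0,0.12,0,1],[0,0,0.12,0,1],[0,0,0,0,1]]]'
python3 -c "
from h import *
go(.5647,.0176,.0565,79)"
```

```text
time: 16.45
eef_pos: [0.5647, 0.0165, 0.0704]
ee_rot: [0.772, 0.636, -0.001, -0.001]
ft_force: [0.2, 1.0, -1.0]
width: 0.0527
grasp_force: 63.0
t 16.4 pos [0.5647 0.0165 0.0704] head 79.0 tool_z [-0.002 -0.    -1.   ] mm [ 1.1 -0.2  4.9] units [ 0.04 -0.01  0.2 ] spin -0.026623727015248733 j1,6 [0.03 1.79] F [ 0.2  1.  -1. ] w 0.0527 g 63.0
time: 16.75
eef_pos: [0.5654, 0.0169, 0.065]
ee_rot: [0.772, 0.636, -0.0, -0.0]
ft_force: [-0.0, 0.1, -1.0]
width: 0.0528
grasp_force: 63.0
t 16.8 pos [0.5654 0.0169 0.065 ] head 79.0 tool_z [-0. -0. -1.] mm [ 0.5 -0.8  8.5] units [ 0.02 -0.03  0.34] spin 0.010385276811177846 j1,6 [0.03 1.79] F [-0.   0.1 -1. ] w 0.0528 g 63.0
```

```bash

python3 -m crank '[[[0.02,-0.02,0.08,0,1],[0,0,0.1,0,1],[0,0,0,0,1]]]'
python3 -m crank '[[[0,0,0.08,0,1],[0,0,0.08,0,1],[0,0,0,0,1]]]'
python3 -c "
from h import *
go(.5647,.0176,.0565,79)"
```

```text
time: 17.05
eef_pos: [0.565, 0.0176, 0.0605]
ee_rot: [0.772, 0.636, -0.0, -0.0]
ft_force: [0.4, -0.1, -1.6]
width: 0.0529
grasp_force: 63.0
time: 17.35
eef_pos: [0.5652, 0.0175, 0.0568]
ee_rot: [0.772, 0.636, 0.0, 0.0]
ft_force: [-0.1, -0.1, -0.6]
width: 0.0524
grasp_force: 63.1
t 17.4 pos [0.5652 0.0175 0.0568] head 79.0 tool_z [ 0.  0. -1.] mm [-0.  -0.5  0.3] units [-0.   -0.02  0.01] spin 0.010973098897324007 j1,6 [0.03 1.79] F [-0.1 -0.1 -0.6] w 0.0524 g 63.1
```

```bash

python3 -m crank '[[[0,0,0.05,0,1],[0,0,0.04,0,1],[0,0,0,0,1],[0,0,0,0,1]]]'
python3 -m crank '[[[0,0,0,-0.04,1],[0,0,0,-0.04,1],[0,0,0,-0.04,1],[0,0,0,-0.04,1],[0,0,0,-0.04,1],[0,0,0,-0.04,1],[0,0,0,0,1]]]'
python3 -c "
from h import *
go(.5647,.0176,.0565,79)"
```

```text
time: 17.75
eef_pos: [0.5653, 0.0176, 0.0564]
ee_rot: [0.772, 0.636, 0.001, 0.0]
ft_force: [-5.0, 0.5, 11.5]
width: 0.0525
grasp_force: 64.4
time: 18.45
eef_pos: [0.5665, 0.0177, 0.0564]
ee_rot: [0.638, 0.77, 0.001, 0.001]
ft_force: [-0.8, 0.1, 8.3]
width: 0.0523
grasp_force: 63.9
t 18.4 pos [0.5665 0.0177 0.0564] head 100.7 tool_z [ 0.004  0.    -1.   ] mm [ 0.3 -1.8 -0.1] units [ 0.01 -0.07 -0.  ] spin 21.70397427221414 j1,6 [0.03 1.42] F [-0.8  0.1  8.3] w 0.0523 g 63.9
```

```bash

python3 -m crank '[[[0,-0.03,0,-0.04,1],[0,0,0,-0.04,1],[0,0,0,-0.04,1],[0,0,0,-0.04,1],[0,0,0,-0.04,1],[0,0,0,-0.04,1],[0,0,0,-0.04,1],[0,0,0,-0.04,1],[0,0,0,0,1]]]'
python3 -c "
from h import *
go(.565,.0176,.0565,79)"
```

```text
time: 19.35
eef_pos: [0.5653, 0.0173, 0.0549]
ee_rot: [0.427, 0.904, 0.0, 0.001]
ft_force: [2.7, -0.2, -0.2]
width: 0.0525
grasp_force: 63.1
t 19.4 pos [0.5653 0.0173 0.0549] head 129.4 tool_z [ 0.002 -0.    -1.   ] mm [ 0.4 -0.  -1.6] units [ 0.02 -0.   -0.06] spin 50.41163715910287 j1,6 [0.03 0.91] F [ 2.7 -0.2 -0.2] w 0.0525 g 63.1
```

```bash

python3 -m crank '[[[0,0,0.08,0,1],[0,0,0.06,0,1],[0,0,0,0,1]]]'
python3 -m crank '[[[0,0,0.06,0,1],[0,0,0.06,0,1],[0,0,0.04,0,1],[0,0,0,0,1]]]'
python3 -c "
from h import *
s=ctrl.observe();print(s['ft_torque'])
go(.565,.0176,.0485,79)"
```

```text
time: 19.65
eef_pos: [0.5653, 0.0175, 0.0515]
ee_rot: [0.428, 0.904, 0.0, 0.001]
ft_force: [5.0, 0.9, 2.3]
width: 0.0527
grasp_force: 63.2
time: 20.05
eef_pos: [0.5653, 0.0174, 0.0483]
ee_rot: [0.427, 0.904, 0.001, 0.001]
ft_force: [3.1, 0.0, 8.4]
width: 0.0527
grasp_force: 63.8
[-0.02670394 -0.47615658  0.0399961 ]
t 20.1 pos [0.5653 0.0174 0.0483] head 129.4 tool_z [ 0.003  0.    -1.   ] mm [ 0.4 -0.1 -0.2] units [ 0.02 -0.01 -0.01] spin 50.39117288156504 j1,6 [0.03 0.91] F [3.1 0.  8.4] w 0.0527 g 63.8
```

```bash

python3 -m crank '[[[0,0,0.03,0,1],[0,0,0,0,1],[0,0,0,0,1],[0,0,0,0,1]]]'
python3 - <<'E'
from h import *
go(.565,.0176,.0485,79)
S=shot('side','z.png'); cv2.imwrite('pics/z1.png',cv2.resize(S[140:215,185:285],(600,450),interpolation=2))
E
```

```text
time: 20.45
eef_pos: [0.5654, 0.0174, 0.0482]
ee_rot: [0.427, 0.904, 0.001, 0.001]
ft_force: [0.3, -0.3, 13.1]
width: 0.0528
grasp_force: 64.4
t 20.4 pos [0.5654 0.0174 0.0482] head 129.4 tool_z [ 0.003  0.    -1.   ] mm [ 0.4 -0.2 -0.3] units [ 0.01 -0.01 -0.01] spin 50.3932373017129 j1,6 [0.03 0.91] F [ 0.3 -0.3 13.1] w 0.0528 g 64.4
```

View pics/z1.png

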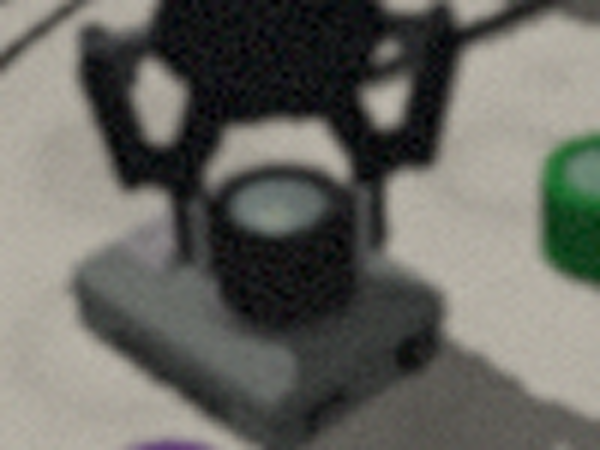

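The picture shows the cell level over the barrel (glass at 278,205 in the crop), with its underside down at the lid. The force rose from 8 N to 13 N with no further travel, so it is on the hard stop.

```bash
python3 -c "
from h import *
print(ctrl.finish_job())"
```

```text
the job is handed in; nothing more can be done
None
```

I handed the job in at about 20 s: the LED module is fully in the well, and the lens cell is keyed over the pins and held against its hard stop with about 13 N. The tweezers, pen and eraser were not touched; the hand-in returned no verdict.

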